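# Shut the walnut jar and fasten its sprung clasp

## Task

Close the big walnut jar: put its lid down, then press the clasp's wing down against its spring until you feel the hook bottom on the keeper, turn the hook under the post, and let it spring up so that it holds the post, then let go. Press gently, never harder than about 20 N on the jar, keep the jar standing upright within a few centimetres of where it is, and leave everything else on the counter alone.

Things in the scene. Friction and masses are not known exactly. Their poses are not given: they have to be found in the camera images.
- jar: big glass jar of walnuts, 116 mm across, neck radius 47 mm, 1.7 kg, standing loose. Origin: centre of its underside; z up; -x points to its front, where the clasp is. The steel lid (106 mm across, 10 mm thick, flat top 162 mm above the counter when shut) is hinged at the back, on a line along y at x = +56, z = 152 mm.
- keeper_nominal (a point): where the keeper's post nominally is: a square steel post 6 by 6 mm on the jar's neck, sticking out to the jar's front (-x) to 84 mm from the jar's axis. This point, on its centre line, is at x = -66, y = +9, z = 130.5 mm in the jar's frame. A flat shelf lies 9.6 mm below the post's underside (y = -8 to +22 mm). The real keeper sits up to 6 mm higher or lower: unmeasured, to be felt.
- lid (a joint): angle of the lid about its hinge: 0 = shut on its seal; positive = open, front up. The hinge is stiff enough to hold the lid ajar; 2 to 5 N near the front edge push it down.
- plunger (a joint): how far (m) the clasp's plunger is pressed in, along its axis: 0 = sprung fully out, 0.021 = end stop. Spring: about 3 N at 0, plus 0.25 N per mm. With the lid shut, the hook's foot meets the keeper's shelf at 7 to 19 mm; there the hook clears the post by 1.6 mm and can be turned under it. Let up, it rests against the post's underside at 1.5 to 13.5 mm, 5.6 mm above where it met the shelf.
- clasp_turn (a joint): angle (rad) of plunger, hook and wing about the plunger's axis: 0 = hook straight out to the jar's front, free of the post; it grows clockwise seen from above, towards the post. From about 1.2 on the hook lies under the post with its turned-up end beyond it; end stop at 1.5. It stays where it is left.
- hook (a point): underside of the hook's foot on the plunger's axis (x along the foot backwards, z along the plunger), 131 mm above the counter with lid shut and plunger out, 71.5 mm below the wing's centre. The foot, 5 mm wide and 4 mm thick, reaches 17.5 mm along -x; its end is turned up 4 mm more (3 mm thick). The plunger is 6 mm thick here.
- wing (a point): centre of the wing, the flat steel thumb-piece on top of the plunger, by which it is pressed and turned: 30 mm long (x), 9 mm thick (y), 24 mm high (z, the plunger's axis); -x points as the hook does. Plunger axis 66 mm in front of the jar's axis; centre 202.5 mm above the counter with lid shut and plunger out. Below the wing 26 mm of spring down to the sleeve, level with the lid's top.
- counter: the white quartz counter on which everything stands; its top is level, at height 0.
- kettle: tall cream kettle, 220 mm high, 160 mm across; origin at the centre of its underside. To be left alone.
- bowls: stack of three nesting steel bowls, 220 mm across; origin at the centre of its underside. To be left alone.
- measuring_cup: blue plastic measuring cup, 90 mm across, 75 mm high; origin at the centre of its underside. To be left alone.
- spoon: wooden spoon lying flat, 280 mm long. To be left alone.
- small_jar: small glass jar, 80 mm across, 100 mm high, shut with a wire clasp; origin at the centre of its underside. To be left alone.
- mug: white mug, 80 mm across, 95 mm high; origin at the centre of its underside. To be left alone.
- tea_tin: round metal tin, 78 mm across, 98 mm high; origin at the centre of its underside. To be left alone.

How it is judged:
By the outcome, as a careful person would: the job done as asked, in the order asked, and still so for the second after the job is handed in, with the robot touching nothing.
It also fails if it takes over 64 s, if anything falls off the work surface, if the arm or the gripper's body presses on something with over 40 N, if the wrist force passes 120 N, or if a joint passes its speed limit or range.

## Robot

A 6-joint arm with a two-finger parallel gripper is mounted at the origin on the work surface. World frame = base frame: x ahead of the robot, y to its left, z up, the work surface at z = 0. Lengths are in m, angles in rad, forces in N, time in s.
With the tool pointing down it reaches from about 0.35 to 0.975 m from the base axis. Payload 4.9 kg.
Tool frame: the origin (TCP) lies at the very end of the fingers, on their centre line; the grasp point (between the pads) lies 19 mm behind it; z points along the fingers, y is the line along which they close (so a half turn about z gives the same grasp; the last joint's range is limited). The gripper opens to 85 mm and grips with 20 to 120 N. Pads are 22 mm wide; open, the fingers measure 114 mm over their backs; the gripper's body (76 mm by 85 mm) begins 54 mm behind the grasp point. The pads swing forward as they close: fully open they stand 13 mm farther back than shut.
Start: joints at [-1.443, 0.053, 1.613, -0, 1.476, -0.119], TCP at [0.153, -0.606, 0.231] pointing down, gripper open.
Joint ranges: [-3.01, 3.01], [-1.01, 2.22], [0.06, 2.58], [-1.02, 4.17], [0.09, 2.62], [-3.14, 3.14]. Speed limits (rad/s): [2.57, 2.57, 3.14, 3.14, 3.14, 3.14].

## Interface

Orientations are given as a rotation vector (axis times angle).
In Python, from station import * gives the robot as it stands.
- The arm moves only by the shell command python3 -m crank 'ROWS' [OPENING] [FORCE]. ROWS is JSON, a list of rows, each an object with "offset": the shift along the tool's x, y, z in m, a list of three; "twist": the turn, a rotation vector about the tool's x, y, z in degrees, a list of three. In form: [{"offset": [x, y, z], "twist": [rx, ry, rz]}, ...]. A call has 1 to 20 rows; each row is the pose to reach, as a shift and turn from the pose commanded when the call began, along the tool's axes at that moment; what a row does not reach only later rows make up. A row lasts 1/8 s, in which the tool goes at most 62.5 mm and 10.7 degrees, less where a joint would pass 70% of its speed; a pose out of reach is approached as far as the arm can. A call with a gripper value outside its range is refused whole. OPENING is the opening, from 0 (shut) to 1 (fully open), set as the call begins (- or left out, the last holds). The fingers move at their own pace and stop on an object; FORCE is the grip in N (left out, the last holds). Time passes only in rows, so rows that repeat a pose let the fingers close. It gives the time, the measured TCP pose, the force, the opening and the grip force at its end, in the units of the state.
- get_obs(): the state, without advancing time (a new reading comes with each control period).
- get_image(name): name is "scene" or "side" or "wrist"; returns the picture (400x640x3 uint8, red, green, blue); there is no depth.
- get_calibration(name): a dict with "intrinsics" (3x3 intrinsics, pixels), "k1" (the pictures are not rectified: a ray, as slopes to the right and down, at radius r is drawn at 1 + k1 r^2 times it, then the intrinsics apply), "world_from_camera" (4x4, takes a point from camera to world coordinates); the wrist camera has in their place "tool_from_camera" (4x4, takes a point from camera to tool coordinates, whose origin is the TCP and whose axes are the flange's). Camera axes: x right, y up, looking along -z (the intrinsics and any distortion apply to the point x, -y, -z); pixel columns grow to the right and rows downward; lengths in m; the calibration is good to about 2 mm. A picture is of the moment at which its call begins: read the wrist's pose just before it. get_calibration takes no time and is no camera call.
- finish_job(): hands the job in; it is judged then, once.
Trained networks look in the newest picture that a camera, given by its name, has taken for a name from the list of things; names that differ only in an ending like _2 or _b are one class to them, and where a whole thing is asked for, a point or a joint stands for the part that bears it (a point fixed in the world has none). Each returns a list of dicts, best first, with "confidence" (0 to 1); they miss things now and then, are a little off and sometimes report something else, mostly with a low value. They report only what shows in the picture. A call takes as long as a camera call.
- cut_out(query, camera): "region" (400x640 bool, what is visible of it) and "rect" ([centre column, centre row, width, height] in pixels, round what is visible of it).
The state is a dict: "t": time; "q": joint angles; "dq": joint speeds; "effort": joint torques, N m; "tool_pos": TCP position; "tool_rot": TCP orientation; "contact_force": force on the tool from outside, world axes, zero at the start; "wrist_torque": the same for the moment, N m; "opening": finger opening in m; "grip_force": force on a finger pad.
Only numpy, scipy, OpenCV 4.12 (cv2) and the standard library are available. Lean on these libraries where they do the work, as an engineer would, in place of code of your own. Each camera call takes 0.05 s, during which the arm holds its last target. There are 200 camera calls.

## Working session

There is one attempt and no reset: what is moved stays moved. The work goes in short steps, Python scripts to look and compute and a shell command to move; the robot and the scene stay as the last step left them, time stands still between calls to the robot, and variables do not carry over. Pictures are saved under pics/ and viewed, at most 10 in all, crops included, and the job is handed in when it is done.

```bash
mkdir -p pics
cat > h.py <<'E'
import numpy as np, cv2
from station import *
from scipy.spatial.transform import Rotation as R
def snap(n,f):
    im=get_image(n); cv2.imwrite('pics/'+f,im[:,:,::-1]); return im
def cam(n,obs=None):
    c=get_calibration(n)
    if n=='wrist':
        o=obs or get_obs(); T=np.eye(4);T[:3,:3]=R.from_rotvec(o['tool_rot']).as_matrix();T[:3,3]=o['tool_pos']
        return np.array(c['intrinsics']),c['k1'],T@np.array(c['tool_from_camera'])
    return np.array(c['intrinsics']),c['k1'],np.array(c['world_from_camera'])
def ray(n,u,v,obs=None):
    K,k,T=cam(n,obs)
    p=cv2.undistortPoints(np.array([[[u,v]]],float),K,np.array([k,0,0,0.]))[0,0] 
    d=T[:3,:3]@np.array([p[0],-p[1],-1]); return T[:3,3],d/np.linalg.norm(d)
def proj(n,P,obs=None):
    K,k,T=cam(n,obs); q=np.linalg.inv(T)@np.r_[P,1]; x,y=q[0]/-q[2],-q[1]/-q[2]; s=1+k*(x*x+y*y)
    return (K@[x*s,y*s,1])[:2]
def atz(n,u,v,z,obs=None):
    o,d=ray(n,u,v,obs); return o+d*(z-o[2])/d[2]
def tri(rs):
    A=0;b=0
    for o,d in rs:
        M=np.eye(3)-np.outer(d,d);A=A+M;b=b+M@o
    return np.linalg.solve(A,b)
E
python3 - <<'E'
from h import *
o=get_obs();print({k:np.round(v,3) for k,v in o.items()})
snap('scene','s0.png');snap('side','d0.png')
for c in('scene','side'):
    K,k,T=cam(c);print(c,K.tolist(),k,T.round(3).tolist())
    for q in('jar','wing','hook','lid','small_jar'):
        for r in cut_out(q,c)[:2]:print(c,q,round(r['confidence'],2),np.round(r['rect'],1))
print(get_calibration('wrist'))
E
```

```text
{'t': np.float64(0.0), 'q': array([-1.443,  0.053,  1.614, -0.   ,  1.476, -0.119]), 'dq': array([ 0.   ,  0.   ,  0.   ,  0.001,  0.   , -0.001]), 'effort': array([ 0.0000e+00, -3.9367e+01, -3.7018e+01, -0.0000e+00,  7.0000e-03,
       -0.0000e+00]), 'tool_pos': array([ 0.153, -0.605,  0.23 ]), 'tool_rot': array([-3.116, -0.386,  0.   ]), 'contact_force': array([-0.901,  0.111,  0.877]), 'wrist_torque': array([0.031, 0.015, 0.005]), 'grip_force': np.float64(0.0), 'opening': np.float64(0.085)}
scene [[424.81499128671015, 0.0, 319.22925963932994], [0.0, 424.81499128671015, 207.13441378231192], [0.0, 0.0, 1.0]] -0.05536805096183789 [[-0.607, -0.534, 0.589, 1.262], [0.794, -0.421, 0.438, 0.51], [0.014, 0.733, 0.68, 0.926], [0.0, 0.0, 0.0, 1.0]]
scene jar 0.82 [294.4 202.4  46.9  94. ]
scene hook 0.41 [299.2 161.2   9.1   6.9]
scene lid 0.69 [288.4 182.9  38.9  53.6]
scene small_jar 0.81 [418.3 286.6  38.6  49.9]
side [[473.48596349381626, 0.0, 323.3609945160174], [0.0, 473.48596349381626, 201.2132670246585], [0.0, 0.0, 1.0]] -0.12925572672426547 [[-0.816, 0.412, -0.404, 0.129], [-0.577,
[... 268 characters left out ...]
8  35.5]
side lid 0.35 [301.8 371.2  39.3  57.5]
side small_jar 0.56 [237.7 311.8  39.2  56.9]
side small_jar 0.56 [303.4 370.9  42.6  57. ]
{'intrinsics': array([[358.32692883,   0.        , 314.6933254 ],
       [  0.        , 358.32692883, 196.4923209 ],
       [  0.        ,   0.        ,   1.        ]]), 'k1': -0.07955314297655479, 'tool_from_camera': array([[-2.17328070e-04,  9.45901299e-01,  3.24454443e-01,
         8.22398521e-02],
       [ 9.99999610e-01,  4.83213152e-04, -7.38914101e-04,
         1.52080365e-04],
       [-8.55720462e-04,  3.24454156e-01, -9.45901035e-01,
        -1.42673980e-01],
       [ 0.00000000e+00,  0.00000000e+00,  0.00000000e+00,
         1.00000000e+00]])}
```

View pics/s0.png

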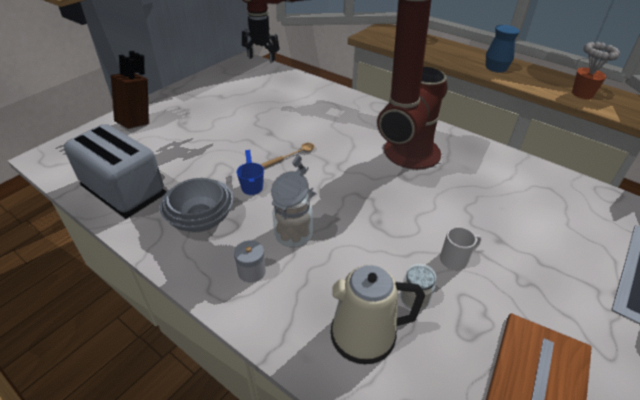

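View pics/d0.png

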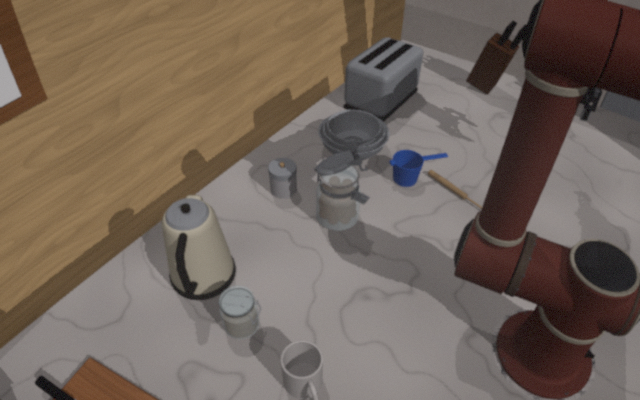

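The scene view shows the jar at about (293,205) with its lid raised and the clasp at (300,162). The side view shows the jar at (338,195) with the lid/clasp at (345,158). The jar is between the bowls, cup and kettle. I'll triangulate and crop in.

Run:
```python
from h import *
a=cv2.imread('pics/s0.png')[140:260,240:340];b=cv2.imread('pics/d0.png')[130:250,290:390]
cv2.imwrite('pics/c0.png',np.hstack([cv2.resize(x,None,fx=4,fy=4,interpolation=cv2.INTER_CUBIC) for x in(a,b)]))
print('wing',tri([ray('scene',299.2,161.2),ray('side',355.4,153.8)]))
print('jar base guess',atz('scene',294,240,0.01),atz('side',338,222,0.01),tri([ray('scene',294,215),ray('side',338,198)]))
for q in('jar','wing','lid','bowls','measuring_cup','kettle','small_jar','spoon'):
    S=[];
    for c in('scene','side'):
        get_image(c); r=cut_out(q,c); S.append(ray(c,*r[0]['rect'][:2]) if r else None)
    if None not in S:print(q,tri(S).round(3))
```

```text
wing [ 0.55774456 -0.08189296  0.23728973]
jar base guess [ 0.6275309  -0.05162403  0.01      ] [ 0.58072045 -0.05554158  0.01      ] [ 0.59666453 -0.07510526  0.07394768]
jar [ 0.59  -0.086  0.108]
wing [ 0.555 -0.084  0.236]
lid [ 0.603 -0.088  0.191]
bowls [ 0.73  -0.368  0.04 ]
measuring_cup [ 0.499 -0.346  0.038]
kettle [0.741 0.286 0.106]
small_jar [0.584 0.326 0.053]
spoon [ 0.498 -0.446 -0.257]
```

View pics/c0.png

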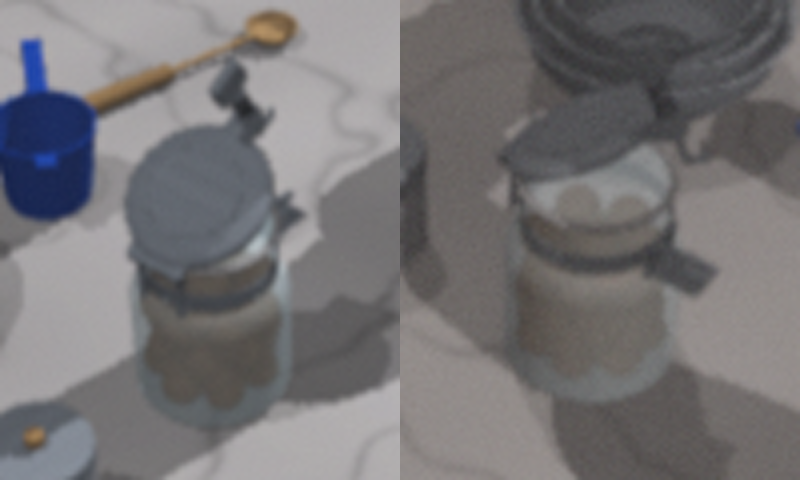

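The crop shows the lid ajar with the wing at the front (scene ≈(297,159), side ≈(354,154)). The keeper shelf sticks out at scene ≈(312,193), side ≈(362,198). I'll get the jar axis from body tangents and the yaw from wing and keeper.

Run:
```python
from h import *
from scipy.optimize import least_squares
L=[(*ray('scene',274.5,227.5),1),(*ray('scene',312,227.5),-1),(*ray('side',317.5,212.5),1),(*ray('side',359,212.5),-1)]
def f(p,r=0.058):
    e=[]
    for o,d,s in L:
        h=d[:2]/np.hypot(*d[:2]); n=np.array([h[1],-h[0]]) # right of the ray
        e.append(s*n@(p[:2]-o[:2])-r)
    return e
s=least_squares(f,[.6,-.08]);print('axis',s.x.round(4),np.round(s.fun,4))
c=s.x
for n,a,b in(('wing',(297,158.75),(353.8,154.5)),('shelf',(312.5,192.5),(362.5,197.5))):
    p=tri([ray('scene',*a),ray('side',*b)]);v=c-p[:2];print(n,p.round(4),'dist',np.hypot(*v).round(4),'yaw of jar x',np.degrees(np.arctan2(v[1],v[0])).round(1))
```

```text
axis [ 0.5967 -0.08  ] [-0.0025 -0.0021 -0.0025 -0.0028]
wing [ 0.5601 -0.0837  0.2396] dist 0.0368 yaw of jar x 5.9
shelf [ 0.5235 -0.0673  0.1188] dist 0.0742 yaw of jar x -9.8
```

```bash
python3 -m crank '[{"offset":[0,0,-0.06],"twist":[0,0,0]},{"offset":[0,0,-0.12],"twist":[0,0,0]},{"offset":[0.53,-0.408,-0.14],"twist":[0,0,14]},{"offset":[0.53,-0.408,-0.14],"twist":[0,0,14]},{"offset":[0.53,-0.408,-0.14],"twist":[0,0,14]},{"offset":[0.53,-0.408,-0.14],"twist":[0,0,14]},{"offset":[0.53,-0.408,-0.14],"twist":[0,0,14]},{"offset":[0.53,-0.408,-0.14],"twist":[0,0,14]},{"offset":[0.53,-0.408,-0.14],"twist":[0,0,14]},{"offset":[0.53,-0.408,-0.14],"twist":[0,0,14]},{"offset":[0.53,-0.408,-0.14],"twist":[0,0,14]},{"offset":[0.53,-0.408,-0.14],"twist":[0,0,14]},{"offset":[0.53,-0.408,-0.14],"twist":[0,0,14]},{"offset":[0.53,-0.408,-0.14],"twist":[0,0,14]},{"offset":[0.53,-0.408,-0.14],"twist":[0,0,14]},{"offset":[0.53,-0.408,-0.14],"twist":[0,0,14]}]' 0
python3 - <<'E'
from h import *
o=get_obs();print(o['t'],o['tool_pos'].round(4),R.from_rotvec(o['tool_rot']).as_matrix().round(3).tolist(),o['q'].round(2),o['contact_force'].round(2),o['opening'])
snap('wrist','w1.png')
for q in('wing','lid','hook','jar'):
    for r in cut_out(q,'wrist')[:2]:print(q,round(r['confidence'],2),np.round(r['rect'],1))
E
```

```text
t: 4.2
tool_pos: [0.5664, -0.082, 0.3715]
tool_rot: [3.141, 0.001, 0.0]
contact_force: [-1.1, -0.5, -0.3]
opening: -0.0003
grip_force: 0.0
4.2 [ 0.5664 -0.082   0.3715] [[1.0, 0.001, 0.0], [0.001, -1.0, -0.0], [0.0, 0.0, -1.0]] [-0.27 -0.12  1.55 -0.    1.71  1.3 ] [-1.09 -0.51 -0.27] -0.000272457912417644
wing 0.92 [312.9 185.4  20.4  52.8]
lid 0.73 [313.6 137.2 116.9 147.3]
hook 0.9 [311.6 188.4  17.8  55.4]
jar 0.67 [312.7 137.8 115.6 150.1]
```

View pics/w1.png

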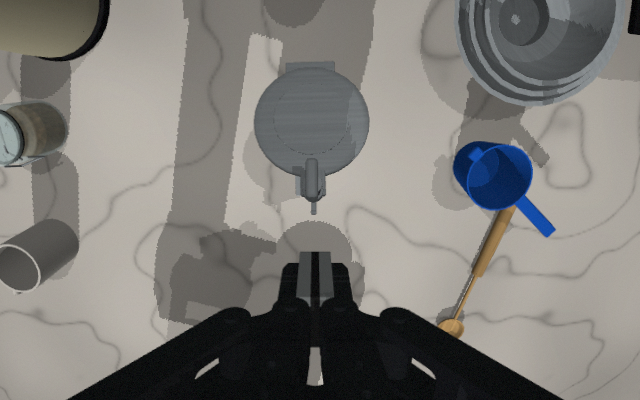

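The wrist view is aligned with the jar: hinge at (310,65), lid centre (311,121), wing (312,180), hook end (314,212). The keeper is hidden under the lid.

Run:
```python
from h import *
o=get_obs()
from scipy.optimize import least_squares
for n,u,v,z in(('hinge',310,65,.157),('lidc',311.8,121,.18),('wingtopfar',312,160,.255),('wing mid',312.5,183,.24),('wingbot',312,198,.235),('hook',314,212,.165)):print(n,atz('wrist',u,v,z,o).round(4))
# model: jar x,y,yaw,lid angle -> wing centre, hinge, foot tip, lid circle
def pt(p,P,lid=True):
    x,y,a,t=p; X=np.array(P,float)
    if lid:
        d=X-[.056,0,.152]; X=np.array([.056+d[0]*np.cos(t)-d[2]*-np.sin(t)*-1*-1 if 0 else .056+d[0]*np.cos(t)+d[2]*np.sin(t),X[1],.152-d[0]*np.sin(t)+d[2]*np.cos(t)])
    return np.array([x+np.cos(a)*X[0]-np.sin(a)*X[1],y+np.sin(a)*X[0]+np.cos(a)*X[1],X[2]])
ob=[('wrist',(312.5,185),(-.066,0,.2025),1),('scene',(297,158.75),(-.066,0,.2025),1),('side',(353.8,154.5),(-.066,0,.2025),1),('wrist',(311.8,121),(0,0,.162),1),('wrist',(314,212),(-.0835,0,.137),1),
('scene',(312.5,192.5),(-.072,.007,.118),0),('side',(362.5,197.5),(-.072,.007,.118),0)]
f=lambda p:np.concatenate([proj(n,pt(p,P,l),o)-uv for n,uv,P,l in ob])
s=least_squares(f,[.6,-.08,0,.35],loss='soft_l1');p=s.x;print(p.round(4),np.degrees(p[2:]).round(1));print(f(p).reshape(-1,2).round(1).tolist())
print('wing now',pt(p,(-.066,0,.2025)).round(4),'wing shut',pt([*p[:3],0],(-.066,0,.2025)).round(4),'front edge lid now',pt(p,(-.053,0,.162)).round(4),'x-30',pt(p,(-.03,0,.162)).round(4))
```

```text
hinge [ 0.658  -0.0778  0.157 ]
lidc [ 0.6081 -0.0796  0.18  ]
wingtopfar [ 0.5887 -0.0803  0.255 ]
wing mid [ 0.5664 -0.0805  0.24  ]
wingbot [ 0.552  -0.0801  0.235 ]
hook [ 0.5122 -0.0817  0.165 ]
[ 0.6006 -0.0799  0.0214  0.4237] [ 1.2 24.3]
[[0.1, 1.4], [1.1, 1.9], [-0.7, -6.8], [0.0, -1.2], [-0.2, 0.9], [-3.6, -1.0], [-1.0, -1.0]]
wing now [ 0.5662 -0.0806  0.2482] wing shut [ 0.5346 -0.0813  0.2025] front edge lid now [ 0.5614 -0.0807  0.2059] x-30 [ 0.5824 -0.0803  0.1965]
```

```bash
python3 -m crank '[{"offset":[0.042,-0.002,0.02],"twist":[0,0,0]},{"offset":[0.042,-0.002,0.08],"twist":[0,0,0]},{"offset":[0.042,-0.002,0.14],"twist":[0,0,0]},{"offset":[0.042,-0.002,0.17],"twist":[0,0,0]},{"offset":[0.042,-0.002,0.178],"twist":[0,0,0]},{"offset":[0.042,-0.002,0.182],"twist":[0,0,0]},{"offset":[0.042,-0.002,0.186],"twist":[0,0,0]},{"offset":[0.042,-0.002,0.19],"twist":[0,0,0]}]'
```

```text
t: 5.45
tool_pos: [0.6103, -0.0793, 0.184]
tool_rot: [3.14, 0.004, 0.007]
contact_force: [-0.4, -1.4, 4.3]
opening: -0.0003
grip_force: 2.0
```

```bash
python3 -m crank '[{"offset":[0,0,0.003],"twist":[0,0,0]},{"offset":[-0.003,0,0.006],"twist":[0,0,0]},{"offset":[-0.008,0,0.009],"twist":[0,0,0]},{"offset":[-0.014,0,0.011],"twist":[0,0,0]},{"offset":[-0.02,0,0.013],"twist":[0,0,0]},{"offset":[-0.026,0,0.015],"twist":[0,0,0]},{"offset":[-0.03,0,0.017],"twist":[0,0,0]}]'
```

```text
t: 6.32
tool_pos: [0.5783, -0.0788, 0.164]
tool_rot: [-3.141, -0.004, 0.001]
contact_force: [0.8, 0.8, 1.7]
opening: 0.0
grip_force: 1.0
```

```bash
python3 -m crank '[{"offset":[0,0,0.001],"twist":[0,0,0]},{"offset":[0,0,0.002],"twist":[0,0,0]},{"offset":[0,0,0.003],"twist":[0,0,0]}]'
```

```text
t: 6.7
tool_pos: [0.5782, -0.0789, 0.162]
tool_rot: [-3.141, -0.004, 0.004]
contact_force: [-7.2, 0.5, 9.4]
opening: -0.0001
grip_force: 5.0
```

```bash
python3 -m crank '[{"offset":[0,0,-0.06],"twist":[0,0,0]},{"offset":[0,0,-0.1],"twist":[0,0,0]},{"offset":[-0.044,0.002,-0.14],"twist":[0,0,0]},{"offset":[-0.044,0.002,-0.14],"twist":[0,0,0]},{"offset":[-0.044,0.002,-0.14],"twist":[0,0,0]}]' 0.55
python3 - <<'E'
from h import *
o=get_obs();print(o['t'],o['tool_pos'].round(4),o['opening'],o['contact_force'].round(2))
a=snap('wrist','w2.png')
for q in('wing','lid','hook'):
    for r in cut_out(q,'wrist')[:1]:print(q,round(r['confidence'],2),np.round(r['rect'],1))
b=get_image('scene');c=get_image('side')
z=[cv2.resize(a[100:300,230:400],(510,600))]+[cv2.resize(x,(290,300)) for x in (b[140:240,245:342],c[130:230,290:387])]
cv2.imwrite('pics/c2.png',np.hstack([z[0],np.vstack(z[1:])])[:,:,::-1])
E
```

```text
t: 7.32
tool_pos: [0.5348, -0.0809, 0.3004]
tool_rot: [-3.141, -0.004, 0.001]
contact_force: [0.3, -0.9, 0.7]
opening: 0.0471
grip_force: 0.0
7.325 [ 0.5348 -0.0809  0.3004] 0.047112108788903796 [ 0.32 -0.9   0.69]
wing 0.94 [314.7 198.9  20.6  46.7]
lid 0.63 [311.9 118.8 136.8 204.7]
hook 0.64 [315.2 199.1  24.7  46.8]
```

View pics/c2.png

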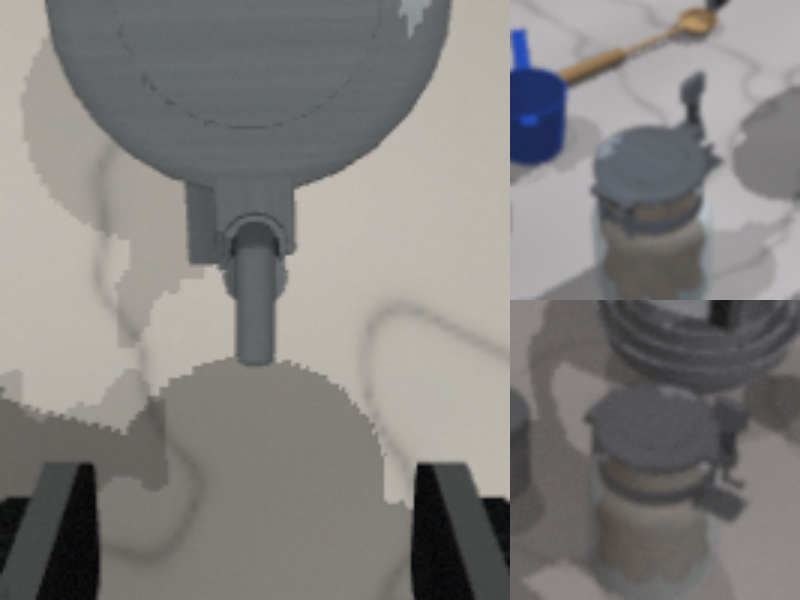

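The lid now lies flat and shut, with the wing pointing straight to the front (top face ≈ columns 308–321, rows 183–221).

Run:
```python
from h import *
o=get_obs()
for u,v in((315.3,183.3),(315,221.3),(308.5,205),(321.5,205)):print(atz('wrist',u,v,.2145,o).round(4))
import sys
cx=.5346
for x in(-.015,.015):
  for y in(-.0045,.0045): print(proj('wrist',[cx+x,-.081+y,.2145],o).round(1))
tri_=None
for r in cut_out('wing','scene')[:1]+cut_out('wing','side')[:1]:print(r['rect'],r['confidence'])
print(proj('scene',[cx,-.081,.2025]),proj('side',[cx,-.081,.2025]))
```

```text
[ 0.5481 -0.0818  0.2145]
[ 0.5208 -0.0817  0.2145]
[ 0.5327 -0.0773  0.2145]
[ 0.5328 -0.0861  0.2145]
[320.5 222.9]
[307.4 222.8]
[320.8 181.2]
[307.3 181.1]
[307.1, 173.4, 10.2, 20.0] 0.49
[362.9, 176.2, 9.6, 29.5] 0.62
[305.56620622 168.58283447] [363.30947101 167.98074612]
```

```bash
python3 -m crank '[{"offset":[0,0.0007,0.05],"twist":[0,0,0]},{"offset":[0,0.0007,0.09],"twist":[0,0,0]},{"offset":[0,0.0007,0.109],"twist":[0,0,0]},{"offset":[0,0.0007,0.109],"twist":[0,0,0]}]' 0.4
python3 -m crank '[{"offset":[0,0,0],"twist":[0,0,0]},{"offset":[0,0,0],"twist":[0,0,0]},{"offset":[0,0,0],"twist":[0,0,0]},{"offset":[0,0,0],"twist":[0,0,0]},{"offset":[0,0,0],"twist":[0,0,0]},{"offset":[0,0,0],"twist":[0,0,0]}]' 0 40
```

```text
t: 8.22
tool_pos: [0.5343, -0.0815, 0.191]
tool_rot: [-3.141, -0.004, 0.004]
contact_force: [-1.1, 0.0, -0.4]
opening: 0.0341
grip_force: 0.0
t: 8.98
tool_pos: [0.5358, -0.0818, 0.193]
tool_rot: [3.141, 0.004, 0.004]
contact_force: [2.9, 1.2, 2.1]
opening: 0.008
grip_force: 44.5
```

```bash
python3 -m crank '[{"offset":[0,0,0.002],"twist":[0,0,0]},{"offset":[0,0,0.004],"twist":[0,0,0]},{"offset":[0,0,0.006],"twist":[0,0,0]},{"offset":[0,0,0.006],"twist":[0,0,0]}]'
python3 - <<'E'
from station import *
import numpy as np
for i in range(3):
    o=get_obs();print(o['tool_pos'].round(4),o['contact_force'].round(2),o['wrist_torque'].round(2)); get_image('wrist')
E
```

```text
t: 9.48
tool_pos: [0.5353, -0.0818, 0.1865]
tool_rot: [3.141, 0.004, 0.002]
contact_force: [4.7, 1.2, 4.6]
opening: 0.0078
grip_force: 44.7
[ 0.5353 -0.0818  0.1865] [4.66 1.22 4.58] [ 0.16 -1.1   0.  ]
[ 0.5354 -0.0819  0.1866] [5.09 0.48 4.47] [ 0.17 -1.07  0.07]
[ 0.5353 -0.0818  0.1866] [5.08 0.89 4.31] [ 0.11 -1.09  0.03]
```

```bash
python3 -m crank '[{"offset":[0.0005,0,0.0],"twist":[0,0,0]},{"offset":[0.001,0,0.001],"twist":[0,0,0]},{"offset":[0.001,0,0.002],"twist":[0,0,0]},{"offset":[0.001,0,0.002],"twist":[0,0,0]}]'
python3 - <<'E'
from station import *
for i in range(2):
    o=get_obs();print(o['tool_pos'].round(4),o['contact_force'].round(2),o['wrist_torque'].round(2)); get_image('wrist')
E
```

```text
t: 10.12
tool_pos: [0.5359, -0.0817, 0.1842]
tool_rot: [3.142, 0.004, -0.001]
contact_force: [4.2, 0.1, 5.2]
opening: 0.0077
grip_force: 44.8
[ 0.5359 -0.0817  0.1842] [4.17 0.1  5.23] [ 0.06 -0.91  0.1 ]
[ 0.5359 -0.0817  0.1843] [3.5  0.77 5.1 ] [ 0.06 -0.87  0.  ]
```

```bash
python3 -m crank '[{"offset":[0.001,0,0.001],"twist":[0,0,0]},{"offset":[0.002,0,0.002],"twist":[0,0,0]},{"offset":[0.002,0,0.003],"twist":[0,0,0]},{"offset":[0.002,0,0.003],"twist":[0,0,0]}]'
python3 - <<'E'
from station import *
for i in range(2):
    o=get_obs();print(o['tool_pos'].round(4),o['contact_force'].round(2),o['wrist_torque'].round(2)); get_image('wrist')
E
```

```text
t: 10.72
tool_pos: [0.5361, -0.0817, 0.1804]
tool_rot: [-3.141, -0.004, 0.008]
contact_force: [-1.3, 0.9, 6.7]
opening: 0.0083
grip_force: 44.9
[ 0.5361 -0.0817  0.1804] [-1.29  0.86  6.71] [ 0.08 -0.02 -0.01]
[ 0.5361 -0.0817  0.1805] [-1.04 -0.01  6.4 ] [-0.02 -0.01  0.01]
```

```bash
for i in 1; do python3 -m crank '[{"offset":[-0.0003,0,0.001],"twist":[0,0,0]},{"offset":[-0.0003,0,0.001],"twist":[0,0,0]}]'|sed -n '2p;4p'; python3 -m crank '[{"offset":[0,0,0.001],"twist":[0,0,0]},{"offset":[0,0,0.001],"twist":[0,0,0]}]'|sed -n '2p;4p'; done
```

```text
tool_pos: [0.5361, -0.0817, 0.1796]
contact_force: [-1.3, 0.4, 5.6]
tool_pos: [0.5361, -0.0817, 0.1787]
contact_force: [-1.7, -0.5, 6.5]
```

```bash
python3 -m crank '[{"offset":[0,0,0.001],"twist":[0,0,0]},{"offset":[0,0,0.001],"twist":[0,0,0]}]'|sed -n '2p;4p'; python3 -m crank '[{"offset":[0,0,0.001],"twist":[0,0,0]},{"offset":[0,0,0.001],"twist":[0,0,0]}]'|sed -n '2p;4p'
```

```text
tool_pos: [0.5361, -0.0817, 0.1778]
contact_force: [-0.6, 0.3, 7.0]
tool_pos: [0.5361, -0.0817, 0.1769]
contact_force: [-1.5, 0.7, 6.6]
```

```bash
python3 -m crank '[{"offset":[0,0,0.001],"twist":[0,0,0]},{"offset":[0,0,0.001],"twist":[0,0,0]}]'|sed -n '2p;4p'; python3 -m crank '[{"offset":[0,0,0.001],"twist":[0,0,0]},{"offset":[0,0,0.001],"twist":[0,0,0]}]'|sed -n '2p;4p'
```

```text
tool_pos: [0.5362, -0.0817, 0.1768]
contact_force: [-4.1, 1.1, 10.4]
tool_pos: [0.5362, -0.0817, 0.1767]
contact_force: [-6.0, 1.7, 13.8]
```

Force jumped from 6.6 to 10–14 N with no further travel at z≈0.177, about 15 mm in, so the hook is on the shelf. I'll ease off slightly and turn.

```bash
python3 -m crank '[{"offset":[0,0,-0.0007],"twist":[0,0,0]},{"offset":[0,0,-0.0007],"twist":[0,0,7]},{"offset":[0,0,-0.0007],"twist":[0,0,14]},{"offset":[0,0,-0.0007],"twist":[0,0,20]},{"offset":[0,0,-0.0007],"twist":[0,0,20]}]'
python3 - <<'E'
from station import *
o=get_obs();print(o['tool_pos'].round(4),o['contact_force'].round(2),o['wrist_torque'].round(2),o['q'].round(2))
E
```

```text
t: 12.95
tool_pos: [0.5361, -0.0821, 0.1767]
tool_rot: [3.093, -0.543, -0.007]
contact_force: [-4.8, 0.7, 11.0]
opening: 0.0078
grip_force: 45.7
[ 0.5361 -0.0821  0.1767] [-4.79  0.68 11.01] [-0.01  0.39 -0.06] [-0.29 -0.1   1.86 -0.    1.39  1.63]
```

```bash
python3 -m crank '[{"offset":[0,0,0],"twist":[0,0,8]},{"offset":[0,0,0],"twist":[0,0,16]},{"offset":[0,0,0],"twist":[0,0,24]},{"offset":[0,0,0],"twist":[0,0,30]},{"offset":[0,0,0],"twist":[0,0,30]}]'
python3 - <<'E'
from station import *
o=get_obs();print(o['tool_pos'].round(4),o['contact_force'].round(2),o['wrist_torque'].round(2),o['q'].round(2))
E
```

```text
t: 13.58
tool_pos: [0.5358, -0.0824, 0.1768]
tool_rot: [2.845, -1.324, -0.007]
contact_force: [-6.1, -0.7, 12.5]
opening: 0.0078
grip_force: 45.8
[ 0.5358 -0.0824  0.1768] [-6.07 -0.72 12.47] [-0.2   0.68 -0.01] [-0.29 -0.1   1.86 -0.    1.39  2.15]
```

```bash
python3 -m crank '[{"offset":[0,0,-0.0002],"twist":[0,0,8]},{"offset":[0,0,-0.0003],"twist":[0,0,16]},{"offset":[0,0,-0.0003],"twist":[0,0,24]},{"offset":[0,0,-0.0003],"twist":[0,0,29]},{"offset":[0,0,-0.0003],"twist":[0,0,29]}]'
python3 - <<'E'
from station import *
o=get_obs();print(o['tool_pos'].round(4),o['contact_force'].round(2),o['wrist_torque'].round(2),o['q'].round(2))
E
```

```text
t: 14.2
tool_pos: [0.5354, -0.0826, 0.1767]
tool_rot: [2.421, -1.993, -0.006]
contact_force: [-6.2, -1.8, 11.6]
opening: 0.0079
grip_force: 45.7
[ 0.5354 -0.0826  0.1767] [-6.23 -1.84 11.58] [-0.34  0.81 -0.02] [-0.29 -0.1   1.86 -0.    1.39  2.66]
```

```bash
python3 -m crank '[{"offset":[0,0,-0.002],"twist":[0,0,0]},{"offset":[0,0,-0.004],"twist":[0,0,0]},{"offset":[0,0,-0.0055],"twist":[0,0,0]},{"offset":[0,0,-0.0055],"twist":[0,0,0]}]'|sed -n '2p;4p'; python3 -m crank '[{"offset":[0,0,-0.001],"twist":[0,0,0]},{"offset":[0,0,-0.001],"twist":[0,0,0]}]'|sed -n '2p;4p'
```

```text
tool_pos: [0.5353, -0.0826, 0.181]
contact_force: [-3.5, -2.8, 6.1]
tool_pos: [0.5353, -0.0826, 0.1818]
contact_force: [-3.2, -2.4, 5.1]
```

```bash
python3 -m crank '[{"offset":[0,0,-0.001],"twist":[0,0,0]},{"offset":[0,0,-0.001],"twist":[0,0,0]}]'|sed -n '2p;4p'; python3 -m crank '[{"offset":[0,0,-0.0007],"twist":[0,0,0]},{"offset":[0,0,-0.0007],"twist":[0,0,0]}]'|sed -n '2p;4p'
```

```text
tool_pos: [0.5354, -0.0825, 0.1826]
contact_force: [-3.8, -3.4, 4.8]
tool_pos: [0.5357, -0.0817, 0.1828]
contact_force: [-5.1, -2.2, 2.1]
```

The force fell from 4.8 to 2.1 N at 5–6 mm of rise, so the hook now rests against the post. Next I release and retreat.

```bash
python3 -m crank '[{"offset":[0,0,0],"twist":[0,0,0]},{"offset":[0,0,0],"twist":[0,0,0]},{"offset":[0,0,0],"twist":[0,0,0]},{"offset":[0,0,0],"twist":[0,0,0]}]' 0.5 | sed -n '2,5p'; python3 -m crank '[{"offset":[0,0,-0.02],"twist":[0,0,0]},{"offset":[0,0,-0.06],"twist":[0,0,0]},{"offset":[0,0,-0.12],"twist":[0,0,0]},{"offset":[0,0,-0.12],"twist":[0,0,0]}]' | sed -n '1,5p'
python3 - <<'E'
from h import *
o=get_obs();a=get_image('wrist')
r=cut_out('wing','wrist')[:1];print([(x['confidence'],x['rect']) for x in r])
b=get_image('scene');c=get_image('side')
z=[cv2.resize(a[100:300,230:400],(510,600))]+[cv2.resize(x,(290,300)) for x in (b[140:240,245:342],c[130:230,290:387])]
cv2.imwrite('pics/c3.png',np.hstack([z[0],np.vstack(z[1:])])[:,:,::-1])
E
```

```text
tool_pos: [0.5378, -0.0816, 0.1845]
tool_rot: [-2.426, 1.995, 0.0]
contact_force: [0.3, -0.1, -0.4]
opening: 0.0427
t: 16.45
tool_pos: [0.5405, -0.0825, 0.3136]
tool_rot: [-2.422, 1.992, -0.02]
contact_force: [-0.5, 0.5, -0.1]
opening: 0.0427
[(0.71, [324.1, 193.6, 15.1, 41.1])]
```

View pics/c3.png

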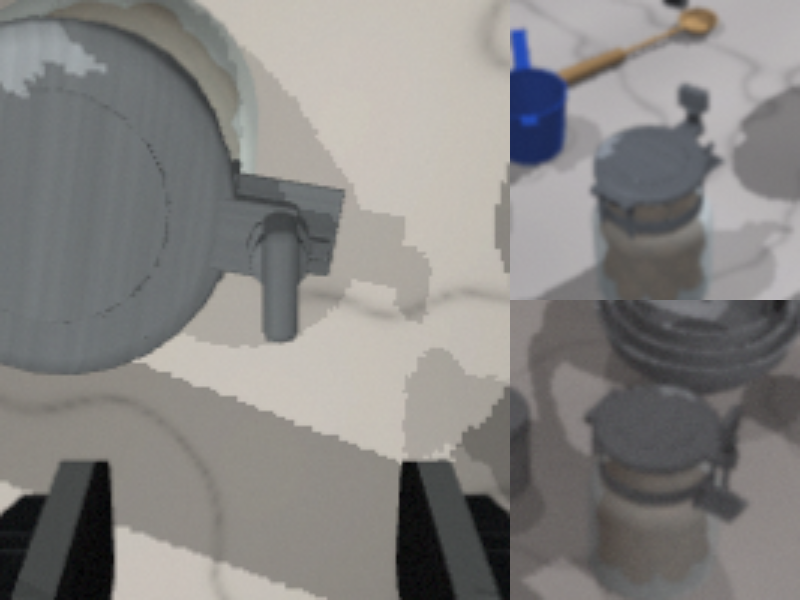

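The picture shows the wing turned about 80° towards the keeper, the lid flat and the jar in place. A quick check that the wing is still about 9 mm down, i.e. caught:

Run:
```python
from h import *
o=get_obs();rs=[]
for c in('scene','side','wrist'):
    get_image(c); r=cut_out('wing',c)[0]; print(c,r['confidence'],np.round(r['rect'],1))
    M=r['region']; 
for h in(.1935,.2025):
    P=np.array([.5348,-.0817,h]);a=np.radians(79)
    print(h)
    for c in('scene','side','wrist'):
        q=[]
        for s in(-.015,.015):
            for t in(-.0045,.0045):
                for z in(-.012,.012):
                    q.append(proj(c,P+[s*np.cos(a)+t*np.sin(a),-s*np.sin(a)+t*np.cos(a),z],o))
        q=np.array(q);lo,hi=q.min(0),q.max(0);print('  ',c,np.r_[(lo+hi)/2,hi-lo].round(1))
```

```text
Traceback (most recent call last):
IndexError: list index out of range
```

Run:
```python
from h import *
o=get_obs();rs=[]
for c in('scene','side','wrist'):
    get_image(c)
    for r in cut_out('wing',c)[:1]: print(c,r['confidence'],np.round(r['rect'],1))
for h in(.1935,.2025):
    P=np.array([.5348,-.0817,h]);a=np.radians(79)
    print(h)
    for c in('scene','side','wrist'):
        q=[]
        for s in(-.015,.015):
            for t in(-.0045,.0045):
                for z in(-.012,.012):
                    q.append(proj(c,P+[s*np.cos(a)+t*np.sin(a),-s*np.sin(a)+t*np.cos(a),z],o))
        q=np.array(q);lo,hi=q.min(0),q.max(0);print('  ',c,np.r_[(lo+hi)/2,hi-lo].round(1))
```

```text
side 0.5 [363.5 180.3   9.3  28. ]
wrist 0.95 [317.4 192.9  20.5  44.1]
0.1935
   scene [305.3 171.1  11.1  11.6]
   side [363.1 170.7   8.8  16.2]
   wrist [315.5 194.2  12.9  48.7]
0.2025
   scene [305.3 168.5  11.2  11.7]
   side [363.4 167.8   8.8  16.3]
   wrist [315.6 198.2  13.4  50.5]
```

```bash
python3 -c "
from station import *
print(finish_job())"
```

```text
the job is handed in; nothing more can be done
None
```

I closed the jar and handed the job in: lid pressed shut, wing pressed until the hook met the shelf (about 14 N peak), hook turned about 79° under the post and let up until it caught. The gripper was then opened and lifted clear; that the hook still holds I judged from the force drop and the camera images, not by touch.

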